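# Seat a grinding jar in the shaking mill and lock the over-centre clamp

## Robot

A 6-joint arm with a two-finger parallel gripper is mounted at the origin on the work surface. World frame = base frame: x ahead of the robot, y to its left, z up, the work surface at z = 0. Lengths are in m, angles in rad, forces in N, time in s.
With the tool pointing down it reaches from about 0.325 to 0.775 m from the base axis. Payload 5.5 kg.
Tool frame: the origin (TCP) lies at the very end of the fingers, on their centre line; the grasp point (between the pads) lies 19 mm behind it (ctrl.grip_depth is the z of the grasp point in the tool frame, in m); z points along the fingers, y is the line along which they close (so a half turn about z gives the same grasp; the last joint's range is limited). The gripper opens to 88 mm and grips with 3 to 60 N. Pads are 20 mm wide; open, the fingers measure 115 mm over their backs; the gripper's body (75 mm by 178 mm) begins 61 mm behind the grasp point.
Start: joints at [1.279, 0.091, 1.231, -0, 1.82, -0.057], TCP at [0.14, 0.584, 0.223] pointing down, gripper open.
Joint ranges: [-2.87, 2.87], [-0.86, 2.18], [0.17, 2.46], [-1.51, 4.65], [0.06, 2.69], [-2.65, 2.65]. Speed limits (rad/s): [2.57, 2.57, 3.01, 3.14, 3.14, 3.14].

## Interface

Orientations are given as a rotation vector (axis times angle).
In Python, from cell import ctrl gives the robot as it stands.
- The arm moves only by the shell command python3 -m jog 'ROWS' [OPENING] [FORCE]. ROWS is JSON, one flat list of numbers, 4 for each row, row after row: the shift along the tool's x, y, z in m, then the turn about the tool's z in degrees. In form: [tx, ty, tz, twist, tx, ty, tz, twist, ...]. A call has 1 to 10 rows; each row shifts and turns the commanded pose from where the row before left it, along the tool's axes as they then stand; what a row does not reach is not made up. A row lasts 1/8 s, in which the tool goes at most 62.5 mm and 10.7 degrees, less where a joint would pass 70% of its speed; a pose out of reach is approached as far as the arm can. A call is refused whole if a number of a shift passes 0.0625 or a number of a turn 10.7, either way. A call with a gripper value outside its range is refused whole. OPENING is the opening, from -1 (shut) to 1 (fully open), set as the call begins (- or left out, the last holds). The fingers move at their own pace and stop on an object; FORCE is the grip in N (left out, the last holds). Time passes only in rows, so rows that do not move let the fingers close. It gives the time, the measured TCP pose, the force, the opening and the grip force at its end, in the units of the state.
- ctrl.read_state(): the state, without advancing time (a new reading comes with each control period).
- ctrl.get_image(name): name is "side" or "top"; returns a dict with "frame" (400x640x3 uint8, red, green, blue), "depth" (400x640 float32, m along the optical axis (not along the pixel's ray), 0 where there is no reading), "fx", "fy", "cx", "cy" (pixels), "cam_to_world" (4x4, takes a point from camera to world coordinates). Camera axes: x right, y up, looking along -z (the intrinsics and any distortion apply to the point x, -y, -z); pixel columns grow to the right and rows downward; lengths in m; the calibration is good to about 2 mm. A picture is of the moment at which its call begins.
- ctrl.close_job(): hands the job in; it is judged then, once.
The state is a dict: "clock": time; "joint_positions": joint angles; "qd": joint speeds; "joint_torque": joint torques, N m; "eef_pos": TCP position; "eef_rot": TCP orientation; "contact_force": force on the tool from outside, world axes, zero at the start; "wrist_torque": the same for the moment, N m; "opening": finger opening in m; "gripper_force": force on a finger pad.
Only numpy, scipy, OpenCV 4.12 (cv2) and the standard library are available. Lean on these libraries where they do the work, as an engineer would, in place of code of your own. Each camera call takes 0.05 s, during which the arm holds its last target. There are 200 camera calls.

## Task

On the white shaking mill, push the blue-lidded grinding jar along its guide rails until it is fully home against the two stop posts, then push the red-handled clamp lever over its dead point so that it snaps down and locks on the jar's lid. Only push: do not grip or lift the jar, and leave the other things on the bench where they are.

Things in the scene. Friction and masses are not known exactly. Their poses are not given: they have to be found in the camera images.
- mill: White shaking mill fixed to the bench: plinth 235 x 250 x 42 mm spanning x -137 to +98, y -135 to +115 mm, with an aluminium holder plate on it, top 50 mm above the bench. Origin at bench level under the centre of the jar's seat; x runs along the guide lane towards the stop posts, y to the left, z up. Dark guide rails: 10 mm high and wide, 62 mm apart inside, x -115 to +20 mm.
- seat (a point): The seat: point on the holder plate's top (50 mm above the bench) over which the jar's axis stands when the jar touches both steel stop posts (12 mm diameter, 26 mm high, centres 26 mm to +x and 21.9 mm to either side in y). Axes as the mill's.
- jar_center (a point): Centre (half-way up) of the loose grinding jar, a steel cylinder 56 mm in diameter and 44 mm high including its blue lid, about 0.45 kg. It starts upright on the holder plate between the rails, some 45 to 80 mm short of the seat towards the mill's -x. Its z axis is its own axis.
- lever_pivot (a point): Pivot of the clamp lever, 123 mm above the bench, at x 0, y -72 mm of the mill; the lever turns about the mill's x axis, in its y-z plane. Its grey bracket stands at x +/-22, y -90 to -54 mm, top 136 mm above the bench. Axes as the mill's.
- lever_knob (a point): Centre of the red ball (30 mm diameter) at the lever's end, 150 mm from the pivot. The lever is a steel bar 12 mm in diameter with a red sleeve 18 mm in diameter 92 to 142 mm from the pivot. A rubber foot stands out 29 mm from the bar's axis 72 mm from the pivot; it comes down on the jar's lid.
- lever (a joint): Lever angle, rad. 0: open, leaning back 25 degrees from upright to the mill's -y. Grows as it swings up, over to +y and down; 2.0: level, pointing to +y, foot on a seated jar's lid (2.035 without jar). Released before its dead point (between 1.2 and 1.5) it springs back to 0; past it, it snaps down and stays. Takes about 7 to 8 N at the sleeve at first, less near the dead point.
- spare_jar: Bystander: a like steel jar with a yellow lid, 56 mm diameter, 44 mm high, on the bench left of the mill. Origin at the centre of its underside.
- reagent: Bystander: amber bottle with black cap, 52 mm diameter, 110 mm high, on the bench left of the mill. Origin at the centre of its underside.
- beaker: Bystander: empty glass beaker, 60 mm diameter, 70 mm high, on the bench right of the mill. Origin at the centre of its underside.
- ball_tub: Bystander: white tub of grinding balls with green cap, 54 mm diameter, 50 mm high, on the bench right of the mill. Origin at the centre of its underside.
- spatula: Bystander: spatula lying flat on the bench at the left.
- timer: Bystander: white timer, 30 x 65 x 60 mm, standing on the bench at the right. Origin at the centre of its underside.
Not all that is in view belongs to the job. Leave any orange or pink look-alike of the part that bears jar_center alone.

How it is judged:
On the way, in this order (a step that is already met when the one before it is completed fails the run):
1. the jar is home against both stop posts while the lever is still open (horizontal distance between jar_center and seat below 0.004 m and z of jar_center in the frame of mill below 0.076 m and angle between jar_center's own z axis and vertical below 0.05 rad and value of joint lever below 0.5 rad), for 0.2 s.
2. the lever is locked down on the seated jar (horizontal distance between jar_center and seat below 0.004 m and z of jar_center in the frame of mill below 0.076 m and angle between jar_center's own z axis and vertical below 0.05 rad and value of joint lever above 1.93 rad), for 0.2 s.
At the end, for the whole second after the job is handed in: The jar stands upright on the plate with its axis within 4 mm of the seat, and the lever is locked down at rest (joint above 1.93 rad) (all of step 2 and velocity of joint lever below 0.05 rad/s); the robot touches nothing.
It fails at once if the jar is lifted more than 8 mm off the holder plate (z of jar_center in the frame of mill above 0.08 m).
It fails at once if the jar is tipped by more than 15 degrees (angle between jar_center's own z axis and vertical above 0.26 rad).
It fails at once if another thing on the bench is moved by more than 20 mm (distance of any of spare_jar, reagent, beaker, ball_tub, spatula, timer from where it was at the start of the episode above 0.02 m).
It also fails if it takes over 48 s, if anything falls off the work surface, if the arm or the gripper's body presses on something with over 40 N, if the wrist force passes 120 N, or if a joint passes its speed limit or range.

## Working session

There is one attempt and no reset: what is moved stays moved. The work goes in short steps, Python scripts to look and compute and a shell command to move; the robot and the scene stay as the last step left them, time stands still between calls to the robot, and variables do not carry over. Pictures are saved under pics/ and viewed, at most 10 in all, crops included, and the job is handed in when it is done.

```bash
mkdir -p pics; ls; python3 - <<'E'
from cell import ctrl
import cv2,numpy as np
s=ctrl.read_state(); print(s)
for n in("side","top"):
    d=ctrl.get_image(n); np.savez(f"pics/{n}0.npz",**d)
    cv2.imwrite(f"pics/{n}0.png",d["frame"][...,::-1]); print(n,d["fx"],d["fy"],d["cx"],d["cy"],d["cam_to_world"].round(3).tolist(),[k for k in d])
E
```

```text
pics
{'clock': 0.0, 'joint_positions': array([ 1.27931976e+00,  9.18284969e-02,  1.23186628e+00, -1.17161712e-05,
        1.81977588e+00, -5.66801779e-02]), 'qd': array([ 0.00021168, -0.00110954,  0.00157149, -0.0001295 , -0.00037041,
        0.00198577]), 'joint_torque': array([ 1.36602517e-03, -4.46443212e+01, -4.06450975e+01,  7.00063049e-02,
        2.91751750e-02, -1.79423873e-04]), 'eef_pos': array([0.13949826, 0.58326268, 0.22153612]), 'eef_rot': array([-3.67938238e-01, -3.11965448e+00,  2.90816955e-03]), 'contact_force': array([ 0.63057582,  0.63228384, -0.04875062]), 'wrist_torque': array([ 0.06249533,  0.00217878, -0.00835895]), 'gripper_force': 0.0, 'opening': 0.08790749170679969}
side 470.3605867287788 470.3605867287788 315.6588222785799 201.0225589249535 [[0.987, 0.13, -0.098, 0.481], [-0.163, 0.754, -0.636, -0.75], [-0.009, 0.644, 0.765, 1.087], [0.0, 0.0, 0.0, 1.0]] ['frame', 'depth', 'fx', 'fy', 'cx', 'cy', 'cam_to_world']
top 444.2659276884123 444.2659276884123 327.1252208612688 198.1297369515576 [[0.008, 0.976, -0.217, 0.288], [-1.0, 0.006, -0.007, 0.014], [-0.005, 0.217, 0.976, 1.475], [0.0, 0.0, 0.0, 1.0]] ['frame', 'depth', 'fx', 'fy', 'cx', 'cy', 'cam_to_world']
```

View pics/side0.png

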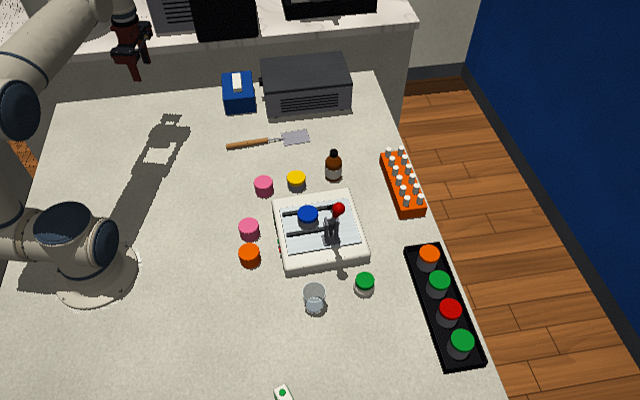

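View pics/top0.png

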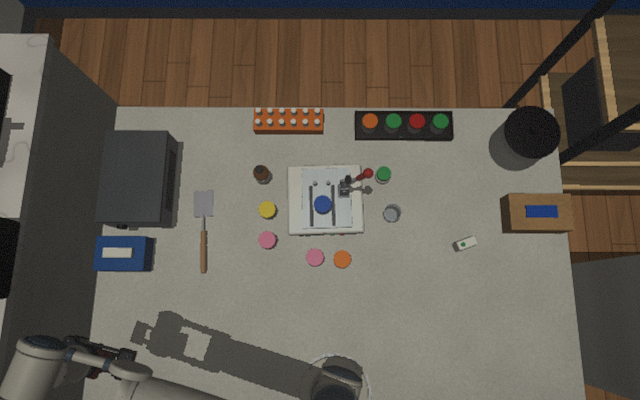

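The side view shows the blue lid at about (308,214) and the red knob at (338,209). In the top view they are at (323,204) and (368,173), and the mill (about 288–363, 165–235) is nearly aligned with the world axes.

```bash
cat > h.py <<'E'
import numpy as np,cv2
def grab(n):
    from cell import ctrl
    return ctrl.get_image(n)
def ray(d,u,v):
    M=d["cam_to_world"]; c=np.array([(u-d["cx"])/d["fx"],-(v-d["cy"])/d["fy"],-1.]); return M[:3,3],M[:3,:3]@c
def onz(d,u,v,z):
    o,r=ray(d,u,v); return o+r*(z-o[2])/r[2]
def tri(a,b):
    A=[];y=[]
    for o,r in(a,b):
        r=r/np.linalg.norm(r);P=np.eye(3)-np.outer(r,r);A.append(P);y.append(P@o)
    return np.linalg.lstsq(np.vstack(A),np.hstack(y),rcond=None)[0]
def cloud(d):
    v,u=np.mgrid[:400,:640]; c=np.stack([(u-d["cx"])/d["fx"],-(v-d["cy"])/d["fy"],-np.ones(u.shape)],-1)*d["depth"][...,None]
    return c@d["cam_to_world"][:3,:3].T+d["cam_to_world"][:3,3]
def blob(d,lo,hi,box):
    h=cv2.cvtColor(d["frame"],cv2.COLOR_RGB2HSV); m=cv2.inRange(h,lo,hi)
    k=np.zeros_like(m); x0,x1,y0,y1=box; k[y0:y1,x0:x1]=m[y0:y1,x0:x1]
    n,l,s,c=cv2.connectedComponentsWithStats(k); i=1+np.argmax(s[1:,4]); return c[i],s[i],l==i
E
python3 - <<'E'
from h import *
D={n:dict(np.load(f"pics/{n}0.npz")) for n in("side","top")}
box={"side":(270,375,185,275),"top":(285,385,160,240)}
R={}
for nm,lo,hi in(("lid",(105,120,60),(130,255,255)),("red",(0,150,60),(6,255,255)),("red2",(174,150,60),(180,255,255))):
    for n in D:
        try:
            c,s,m=blob(D[n],lo,hi,box[n]); R[nm,n]=ray(D[n],*c); P=cloud(D[n])[m]; print(nm,n,c.round(1),s,"depthmed",np.median(P,0).round(4), onz(D[n],*c,.094).round(4))
        except ValueError: print(nm,n,"none")
    if (nm,"side") in R and (nm,"top") in R: print("tri",tri(R[nm,"side"],R[nm,"top"]).round(4))
for n in D:
    P=cloud(D[n]); x0,x1,y0,y1=box[n]
    m=np.zeros((400,640),bool); m[y0-8:y1+8,x0-8:x1+8]=1
    Q=P[m&(P[...,2]>.033)&(P[...,2]<.047)]; print(n,len(Q),cv2.minAreaRect(Q[:,:2].astype(np.float32)),np.median(Q[:,2]))
    Q=P[m&(P[...,2]>.0475)&(P[...,2]<.053)];print("plate z",np.median(Q[:,2]),cv2.minAreaRect(Q[:,:2].astype(np.float32)))
a=D["side"]["frame"][180:285,262:382];b=D["top"]["frame"][155:245,278:398]
cv2.imwrite("pics/c0.png",np.vstack([cv2.resize(a,(600,525)[:2],interpolation=2)])[...,::-1]);cv2.imwrite("pics/c1.png",cv2.resize(b,(720,540),interpolation=2)[...,::-1])
E
```

```text
lid side [307.1 213.7] [297 205  21  19 301] depthmed [0.5774 0.035  0.0941] [0.5779 0.0351 0.094 ]
lid top [322.2 203.7] [314 196  17  17 218] depthmed [0.5763 0.0397 0.0934] [0.5766 0.0391 0.094 ]
tri [0.578  0.0392 0.0886]
red side [337.8 208.5] [332 202  13  16 124] depthmed [ 0.6306 -0.099   0.2686] [0.663  0.0387 0.094 ]
red top [367.8 172.3] [363 169  10   8  54] depthmed [ 0.6305 -0.0916  0.2704] [ 0.6808 -0.1068  0.094 ]
tri [ 0.6332 -0.0923  0.2591]
red2 side [335. 208.] [335 208   1   1   1] depthmed [ 0.6249 -0.0979  0.2689] [0.6557 0.0416 0.094 ]
red2 top none
side 3036 ((0.5976378917694092, 0.04054747521877289), (0.25270557403564453, 0.41219666600227356), 2.7134408950805664) 0.04222289704482696
plate z 0.05039838014124309 ((0.5945047736167908, 0.029161766171455383), (0.23853051662445068, 0.41443973779678345), 1.613696813583374)
top 2654 ((0.6071550250053406, -0.018164336681365967), (0.23724819719791412, 0.3480423092842102), 2.454072952270508) 0.04154480897397572
plate z 0.04991059364702721 ((0.6025169491767883, -0.0185040682554245), (0.21252131462097168, 0.34269067645072937), 1.35655677318573)
```

View pics/c1.png

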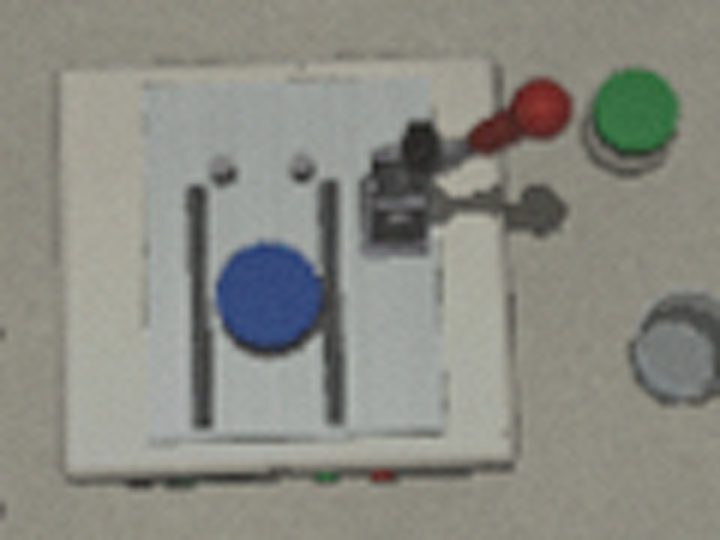

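View pics/c0.png

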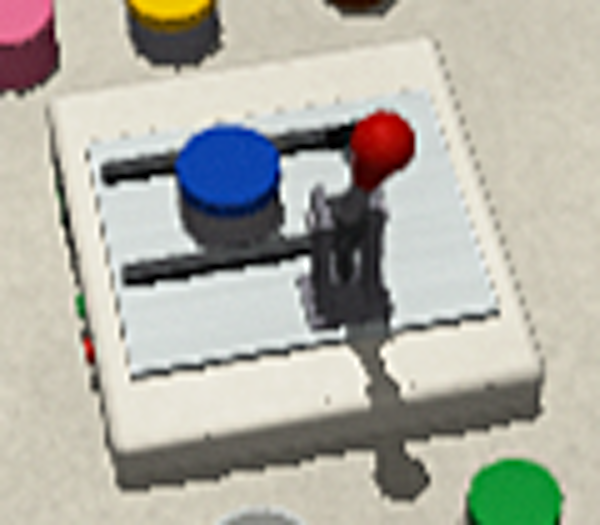

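The crop shows the plinth corners at about (62,70), (495,62), (515,465) and (68,475). The posts are at (222,165) and (302,163), with the rails running below them. I'll use these points, read in both views, for the mill's pose.

```bash
python3 - <<'E'
from h import *
D={n:dict(np.load(f"pics/{n}0.npz")) for n in("side","top")}
T=lambda x,y,z:onz(D["top"],(x+.5)/6-.5+278,(y+.5)/6-.5+155,z)
S=lambda x,y,z:onz(D["side"],(x+.5)/5-.5+262,(y+.5)/5-.5+180,z)
def fit(loc,W):
    loc=np.array(loc,float);W=np.array(W)[:,:2]; a=loc-loc.mean(0);b=W-W.mean(0)
    th=np.arctan2((a[:,0]*b[:,1]-a[:,1]*b[:,0]).sum(),(a*b).sum()); R=np.array([[np.cos(th),-np.sin(th)],[np.sin(th),np.cos(th)]])
    o=W.mean(0)-R@loc.mean(0); return np.degrees(th),o.round(4),((W-o)@R-loc).round(4).tolist()
loc=[(.098,.115),(.098,-.135),(-.137,-.135),(-.137,.115)]
t=fit(loc,[T(62,70,.042),T(495,62,.042),T(515,465,.042),T(68,475,.042)])
print("top corners",t)
print("side corners",fit(loc,[S(430,42,.042),S(540,368,.042),S(118,452,.042),S(52,104,.042)]))
rl=[(.02,.036),(-.115,.036),(.02,-.036),(-.115,-.036)]
print("top rails",fit(rl,[T(196,185,.06),T(203,428,.06),T(329,180,.06),T(335,425,.06)]))
print("posts",T(222,163,.076),T(302,161,.076))
E
```

```text
top corners (np.float64(1.9041439804440612), array([0.6234, 0.0414]), [[-0.0026, -0.003], [-0.0045, 0.0045], [0.0031, 0.0032], [0.004, -0.0047]])
side corners (np.float64(2.6197597246866957), array([0.6267, 0.0388]), [[-0.0035, -0.006], [-0.0044, 0.0074], [0.0031, 0.004], [0.0048, -0.0054]])
top rails (np.float64(2.087591097748486), array([0.6262, 0.0425]), [[-0.0003, 0.0004], [0.0002, -0.0006], [0.0003, -0.0005], [-0.0003, 0.0006]])
posts [0.65297101 0.06495784 0.076     ] [0.65435996 0.02158698 0.076     ]
```

The estimates agree: mill yaw is about 2.1° and its origin about (0.626, 0.041). The knob fits this too. I'll push with closed fingers, with the hand's long axis along the lane so it clears the lever.

```bash
cat > w.py <<'E'
import sys,numpy as np
from scipy.spatial.transform import Rotation as Ro
from cell import ctrl
TH=np.radians(2.1);O=np.array([.626,.0405,0]);RM=Ro.from_euler('z',TH).as_matrix()
def report(tgt=None):
    s=ctrl.read_state();R=Ro.from_rotvec(s["eef_rot"]).as_matrix();p=s["eef_pos"]
    print("t",round(s["clock"],2),"local",(RM.T@(p-O)*1e3).round(1),"tooly deg",np.degrees(np.arctan2(R[1,1],R[0,1])).round(2),"F",(RM.T@s["contact_force"]).round(1),"q6",s["joint_positions"][5].round(2))
    if tgt: print("tool shift mm",(R.T@(RM@np.array(tgt)/1e3+O-p)*1e3).round(1))
report([float(a) for a in sys.argv[1:4]] if len(sys.argv)>3 else None)
E
python3 w.py -105 0 221.5
python3 -m jog '[-0.0356,-0.0316,0,0,-0.0356,-0.0316,0,0,-0.0356,-0.0316,0,0,-0.0356,-0.0316,0,0,-0.0356,-0.0316,0,0,-0.0356,-0.0316,0,0,-0.0356,-0.0316,0,0,-0.0356,-0.0316,0,0,-0.0356,-0.0316,0,0,-0.0356,-0.0316,0,0]' -1
python3 w.py -105 0 221.5
```

```text
t 0.1 local [-466.3  560.2  221.6] tooly deg 76.55 F [-0.4 -0.3 -0.1] q6 -0.06
tool shift mm [-498.3 -442.8    0.9]
clock: 1.35
eef_pos: [0.4128, 0.192, 0.2223]
eef_rot: [-0.368, -3.12, 0.0]
contact_force: [0.3, 0.4, 0.0]
opening: 0.0003
gripper_force: 0.0
t 1.35 local [-207.5  159.2  222.3] tooly deg 76.55 F [0.3 0.4 0. ] q6 -0.98
tool shift mm [-141.4 -125.9    0.7]
```

```bash
python3 -m jog '[-0.0354,-0.0315,0,0,-0.0354,-0.0315,0,0,-0.0354,-0.0315,0,0,-0.0354,-0.0315,0,0,0,0,0,10.64,0,0,0,10.64,0,0,0,10.64,0,0,0,10.64,0,0,0,10.64,0,0,0,10.64]' >/dev/null
python3 -m jog '[0,0,0,10.6,0,0,0,0,0,0,0,0]'
python3 w.py -105 0 64
```

```text
clock: 2.98
eef_pos: [0.5206, 0.0379, 0.2224]
eef_rot: [-2.176, -2.266, 0.001]
contact_force: [0.7, 0.2, -0.6]
opening: 0.0002
gripper_force: 0.0
t 2.98 local [-105.4    1.3  222.4] tooly deg 2.31 F [ 0.7  0.1 -0.6] q6 -0.03
tool shift mm [ -1.3   0.5 158.4]
```

```bash
python3 -m jog '[-0.0013,0,0.03,0,0,0,0.04,0,0,0,0.04,0,0,0,0.02,0,0,0,0.015,0,0,0,0.013,0,0,0,0,0]'
python3 - <<'E'
from h import *
for n in("side","top"):
    d=grab(n); np.savez(f"pics/{n}1.npz",**d)
    b=d["frame"][180:285,262:382] if n=="side" else d["frame"][155:245,278:398]; cv2.imwrite(f"pics/{n}1.png",cv2.resize(b,None,fx=4,fy=4,interpolation=2)[...,::-1])
a,b=[cv2.imread(f"pics/{n}1.png") for n in("side","top")]
h=max(a.shape[0],b.shape[0]); a=cv2.copyMakeBorder(a,0,h-a.shape[0],0,0,0);b=cv2.copyMakeBorder(b,0,h-b.shape[0],0,0,0);o=np.hstack([a,b]);cv2.imwrite("pics/b1.png",cv2.resize(o,(800,int(h*800/o.shape[1]))))
E
python3 w.py -41.5 0 64
```

```text
clock: 3.85
eef_pos: [0.5206, 0.0366, 0.0643]
eef_rot: [-2.18, -2.262, 0.001]
contact_force: [-0.4, 0.2, 0.5]
opening: 0.0004
gripper_force: 0.0
t 3.95 local [-104.8   -0.    65.6] tooly deg 2.12 F [-0.4  0.7 -1.3] q6 -0.03
tool shift mm [-0.  63.3  1.7]
```

View pics/b1.png

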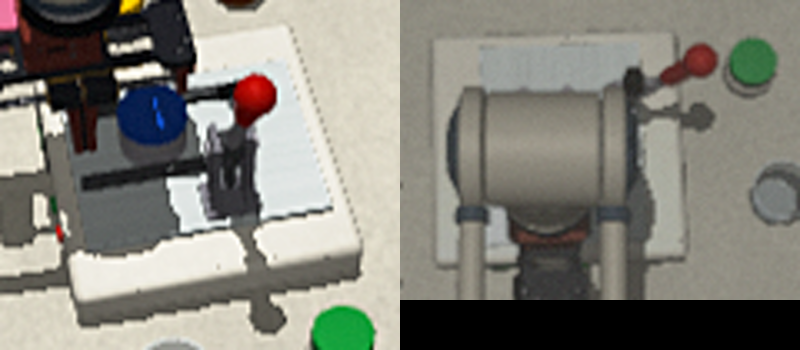

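Left panel: the closed fingers stand in the lane just behind the jar, at about (85,135), with the lever still open at (255,95). Right panel: the wide wrist housing ends close to the lever at about (635,90), so I'll check its height before advancing.

```bash
python3 - <<'E'
from h import *
TH=np.radians(2.1);O=np.array([.626,.0405,0]);c,s=np.cos(TH),np.sin(TH);R=np.array([[c,-s,0],[s,c,0],[0,0,1]])
for n in("top","side"):
    P=((cloud(dict(np.load(f"pics/{n}1.npz")))-O)@R).reshape(-1,3)*1e3
    m=(P[:,0]>-220)&(P[:,0]<60)&(abs(P[:,1])<140)&(P[:,2]>100)
    Q=P[m]
    for lo in range(100,520,30):
        q=Q[(Q[:,2]>=lo)&(Q[:,2]<lo+30)]
        if len(q)>5: print(n,lo,len(q),q.min(0).round()[:2],q.max(0).round()[:2])
E
```

```text
top 130 15 [-157.  -84.] [16. 27.]
top 160 292 [-195. -101.] [ 7. 33.]
top 190 151 [-195. -117.] [13. 29.]
top 220 125 [-148. -126.] [ 7. 32.]
top 250 107 [-146. -139.] [15. 36.]
top 280 55 [-146.  -30.] [-125.   33.]
top 310 40 [-144.  -27.] [-130.   29.]
top 340 15 [-146.  -19.] [-139.   22.]
top 370 48 [-148.  -43.] [-77.  19.]
top 400 647 [-220.  -69.] [-65.  70.]
top 430 1671 [-213.  -69.] [-62.  70.]
top 460 50 [-119.  -57.] [-95.  57.]
side 100 141 [-117.  -87.] [22. -6.]
side 130 203 [-186.  -93.] [17. 29.]
side 160 1084 [-194. -107.] [ 4. 33.]
side 190 265 [-192. -125.] [ 5. 28.]
side 220 284 [-146. -132.] [ 3. 22.]
side 250 251 [-145. -140.] [15. -4.]
side 280 312 [-145.  -42.] [-66.   6.]
side 310 298 [-143.  -41.] [-70.  -2.]
side 340 72 [-139.  -58.] [-74. -15.]
side 370 201 [-148.  -72.] [-65. -57.]
side 400 1190 [-220.  -73.] [-59.  61.]
side 430 1693 [-219.  -74.] [-60.  60.]
side 460 45 [-116.  -60.] [-94.  53.]
```

The housing is above z = 0.37, so it clears the lever. Now pushing the jar.

```bash
python3 -m jog '[0,0.008,0,0,0,0.005,0,0,0,0.005,0,0,0,0.005,0,0,0,0.005,0,0,0,0.005,0,0,0,0.005,0,0,0,0.005,0,0,0,0.004,0,0,0,0,0,0]'|grep force; python3 w.py -41.5 0 64
```

```text
contact_force: [-2.2, 0.2, 1.7]
gripper_force: 1.1
t 5.2 local [-57.7  -0.   64.6] tooly deg 2.1 F [-2.2  0.3  1.7] q6 -0.03
tool shift mm [ 0.  16.2  0.6]
```

```bash
for i in 1; do python3 -m jog '[0,0.003,0,0,0,0.003,0,0,0,0.003,0,0,0,0.002,0,0,0,0.001,0,0,0,0,0,0]'|grep contact; done; python3 w.py -41.5 0 64; python3 -m jog '[0,0.001,0,0,0,0.001,0,0,0,0,0,0]'|grep contact;python3 w.py -41.5 0 64
```

```text
contact_force: [-3.4, -0.6, 2.9]
t 5.95 local [-46.2  -0.1  64.6] tooly deg 2.1 F [-3.4 -0.5  2.9] q6 -0.03
tool shift mm [0.1 4.7 0.6]
contact_force: [-4.1, -0.9, 2.6]
t 6.33 local [-44.2  -0.   64.6] tooly deg 2.11 F [-4.2 -0.8  2.6] q6 -0.03
tool shift mm [0.  2.7 0.6]
```

```bash
for i in 1; do python3 -m jog '[0,0.001,0,0,0,0.001,0,0,0,0,0,0]'|grep contact;python3 w.py; python3 -m jog '[0,0.001,0,0,0,0.001,0,0,0,0,0,0]'|grep contact;python3 w.py;done
```

```text
contact_force: [-4.9, -0.6, 3.1]
t 6.7 local [-42.2  -0.   64.6] tooly deg 2.11 F [-4.9 -0.4  3.1] q6 -0.03
contact_force: [-4.4, 0.2, 3.2]
t 7.08 local [-40.2   0.   64.6] tooly deg 2.11 F [-4.4  0.3  3.2] q6 -0.03
```

```bash
for i in 1; do python3 -m jog '[0,0.001,0,0,0,0,0,0]'|grep contact; python3 -m jog '[0,0.001,0,0,0,0,0,0]'|grep contact; python3 -m jog '[0,0.001,0,0,0,0,0,0]'|grep contact;python3 w.py;done; python3 - <<'E'
from h import *
d=grab("side"); c,s,m=blob(d,(105,120,60),(130,255,255),(270,375,185,275)); print(c,s,onz(d,*c,.094).round(4)); print(np.median(cloud(d)[m],0))
cv2.imwrite("pics/s2.png",cv2.resize(d["frame"][180:285,262:382],None,fx=5,fy=5,interpolation=2)[...,::-1])
E
```

```text
contact_force: [-4.8, -0.2, 2.8]
contact_force: [-4.0, -0.6, 3.6]
contact_force: [-4.9, -0.2, 4.1]
t 7.83 local [-37.6   0.   64.6] tooly deg 2.11 F [-4.9 -0.   4.1] q6 -0.03
[323.2826087  212.17934783] [316 202  16  19 184] [0.6217 0.0327 0.094 ]
[0.62124177 0.02979101 0.09451018]
```

View pics/s2.png

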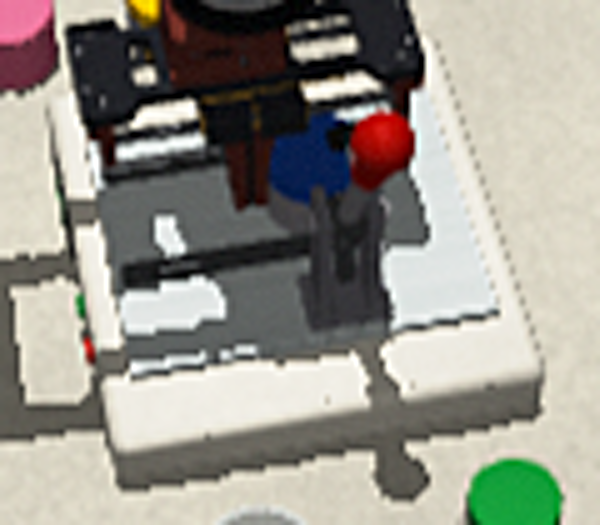

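The jar, with its lid at about (310,160) in the crop, is close to the posts and still sliding at about 5 N. I'll go on in 1 mm steps until the force rises.

```bash
for i in 1; do python3 -m jog '[0,0.001,0,0,0,0,0,0]'|grep contact; python3 -m jog '[0,0.001,0,0,0,0,0,0]'|grep contact; python3 w.py;done
```

```text
contact_force: [-9.8, -0.1, 5.7]
contact_force: [-13.7, 0.9, 7.6]
t 8.38 local [-37.2   0.6  64.6] tooly deg 2.13 F [-13.7   1.4   7.6] q6 -0.03
```

```bash
for i in 1; do python3 -m jog '[0,0.001,0,0,0,0,0,0]'|grep contact; python3 -m jog '[0,0.001,0,0,0,0,0,0]'|grep contact; python3 -m jog '[0,0.001,0,0,0,0,0,0,0,0,0,0,0,0,0,0]'|grep contact; python3 w.py;done
```

```text
contact_force: [-17.1, 2.6, 9.0]
contact_force: [-20.8, 3.0, 10.8]
contact_force: [-24.7, 4.8, 12.9]
t 9.38 local [-36.6   1.9  64.7] tooly deg 2.19 F [-24.5   5.7  12.9] q6 -0.03
```

Force is rising but the finger is dragged +y, so the jar is wedging around one post. My centreline is about 2 mm low. I'll back off, shift +y, and push again.

```bash
python3 -m jog '[0,-0.006,0,0,0,-0.004,0,0,0.002,0,0,0,0,0,0,0]'|grep contact; python3 w.py -37 2 64; python3 -m jog '[0,0.005,0,0,0,0.002,0,0,0,0.001,0,0,0,0,0,0]'|grep contact;python3 w.py;python3 -m jog '[0,0.002,0,0,0,0.002,0,0,0,0,0,0]'|grep contact; python3 w.py; python3 -m jog '[0,0.002,0,0,0,0,0,0,0,0,0,0]'|grep contact; python3 w.py
```

```text
contact_force: [0.3, -0.3, -0.7]
t 9.88 local [-42.    2.   64.5] tooly deg 2.11 F [ 0.3 -0.3 -0.7] q6 -0.02
tool shift mm [0.  5.  0.6]
contact_force: [-12.8, 2.2, 6.2]
t 10.38 local [-36.6   2.7  64.5] tooly deg 2.13 F [-12.7   2.7   6.2] q6 -0.02
contact_force: [-27.3, 6.3, 14.1]
t 10.75 local [-35.8   4.3  64.7] tooly deg 2.2 F [-27.1   7.3  14.1] q6 -0.02
contact_force: [-35.5, 6.2, 18.0]
t 11.12 local [-35.7   4.4  64.8] tooly deg 2.21 F [-35.3   7.5  18. ] q6 -0.02
```

The push has settled: no more y drift while the force rises. I'll back off, raise and move aside, then check from above.

```bash
python3 -m jog '[0,-0.006,0,0,0,-0.015,0,0,0,-0.025,0,0,0,-0.03,-0.02,0,0,0,-0.06,0,0,0,-0.06,0,0,0,-0.06,0,0,0,-0.06,0]'|grep contact
python3 -m jog '[-0.05,0,0,0,-0.05,0,0,0,-0.05,0,0,0,-0.05,0,0,0,0,0,0,0]'|grep contact; python3 w.py 0 -180 245
python3 - <<'E'
from h import *
for n,bx in(("top",(285,385,160,240)),("side",(270,375,185,275))):
    d=grab(n); np.savez(f"pics/{n}3.npz",**d)
    c,s,m=blob(d,(105,120,60),(130,255,255),bx); print(n,c,s,onz(d,*c,.094).round(4))
    if n=="top": cv2.imwrite("pics/t3.png",cv2.resize(d["frame"][155:245,278:398],None,fx=6,fy=6,interpolation=2)[...,::-1])
E
```

```text
contact_force: [1.1, 1.3, 0.7]
contact_force: [0.2, 0.8, -0.2]
t 12.75 local [-104.4 -201.2  323.7] tooly deg 1.83 F [ 0.2  0.8 -0.2] q6 -0.39
tool shift mm [ 21.7 104.4  78.5]
top [321.30733945 188.63761468] [313 181  17  16 218] [0.6256 0.0425 0.094 ]
side [323.09051724 210.30603448] [315 202  18  18 232] [0.6223 0.0392 0.094 ]
```

View pics/t3.png

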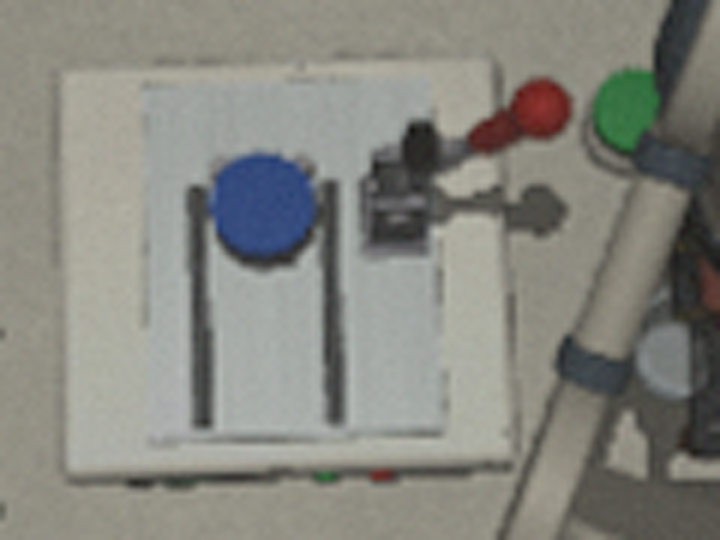

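From above, the lid centre (263,207) sits evenly between the posts peeking out at (218,165) and (307,165). The jar is at (0.6256, 0.0425) against a rail-fit seat of (0.6262, 0.0425), so it is home. Next is the lever: move in behind the knob.

```bash
sed -i 's/.626,.0405/.626,.0425/' w.py; python3 -m jog '[0,0.035,0,0,0,0.035,0,0,0,0.034,0,0,0.008,0,0.03,0,0.008,0,0.03,0,0,0,0.019,0,0,0,0,0]'|grep contact; python3 w.py -1 -160 245
python3 - <<'E'
from h import *
d=grab("side");e=grab("top")
a=cv2.resize(d["frame"][150:300,262:412],(400,400),interpolation=2);b=cv2.resize(e["frame"][125:245,288:408],(400,400),interpolation=2)
cv2.imwrite("pics/p4.png",np.hstack([a,b])[...,::-1])
E
```

```text
contact_force: [-0.2, 0.1, 0.4]
t 13.72 local [  -0.6 -182.   243.9] tooly deg 2.24 F [-0.2  0.1  0.4] q6 -0.31
tool shift mm [22.  -0.3 -1.1]
```

View pics/p4.png

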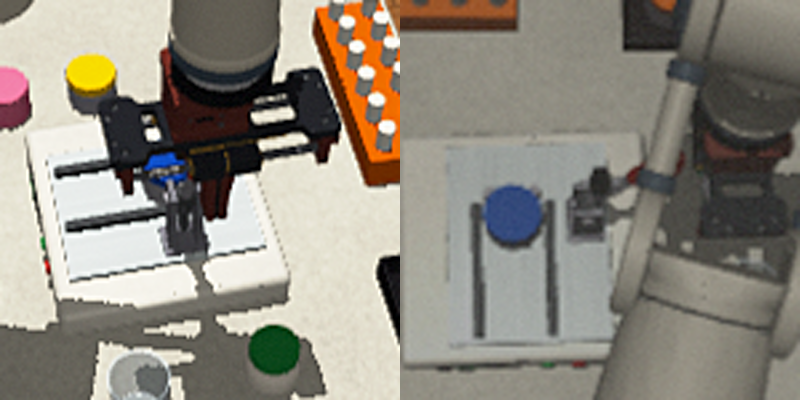

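The left panel shows the fingers behind the knob at about (217,190) and hiding it. The right panel shows the jar still home at (513,213). Now pushing +y.

```bash
python3 -m jog '[0.01,0,0,0,0.01,0,0,0,0.007,0,0,0,0.007,0,0,0,0.007,0,0,0,0,0,0,0]'|grep contact; python3 w.py -1 -97 245
```

```text
contact_force: [1.2, -7.9, 6.1]
t 14.57 local [   0.4 -144.8  248.9] tooly deg 1.97 F [ 0.9 -7.9  6.1] q6 -0.25
tool shift mm [47.8 -1.5  3.6]
```

```bash
python3 -m jog '[0.01,0,0,0,0.01,0,0,0,0.01,0,0,0,0.01,0,0,0,0.008,0,0,0,0,0,0,0]'|grep contact; python3 w.py -1 -51 234
```

```text
contact_force: [1.2, -5.9, 4.7]
t 15.32 local [ 1.000e-01 -9.550e+01  2.476e+02] tooly deg 2.07 F [ 1.  -5.9  4.7] q6 -0.17
tool shift mm [44.5 -1.2 13.5]
```

```bash
python3 -m jog '[0.01,0,0,0,0.01,0,0.002,0,0.01,0,0.004,0,0.01,0,0.005,0,0.008,0,0.004,0,0,0,0,0]'|grep contact; python3 w.py -1 -15 217
```

```text
contact_force: [2.0, -3.6, 4.2]
t 16.07 local [-1.000e-01 -4.620e+01  2.309e+02] tooly deg 2.17 F [ 1.9 -3.7  4.2] q6 -0.1
tool shift mm [31.2 -0.9 13.9]
```

```bash
python3 -m jog '[0.008,0,0.003,0,0.008,0,0.004,0,0.008,0,0.004,0,0.007,0,0.004,0,0,0,0,0]'|grep contact; python3 w.py 0 0 204; python3 -m jog '[0.008,0,0.006,0,0.007,0,0.006,0,0,0,0,0]'|grep contact; python3 w.py 0 13 188
```

```text
contact_force: [1.1, -0.8, 2.3]
t 16.7 local [ -0.8 -15.  214.6] tooly deg 2.18 F [ 1.1 -0.8  2.3] q6 -0.05
tool shift mm [15.   0.8 10.6]
contact_force: [0.1, -0.2, 0.5]
t 17.07 local [-1.100e+00 -1.000e-01  2.019e+02] tooly deg 2.17 F [ 0.1 -0.2  0.5] q6 -0.02
tool shift mm [13.   1.1 13.9]
```

```bash
python3 -m jog '[0.007,0,0.007,0,0.006,0,0.007,0,0.005,0,0.007,0,0,0,0,0]'|grep contact; python3 w.py; python3 -m jog '[0,0,-0.05,0,0,0,-0.05,0,-0.02,0,-0.05,0,-0.05,-0.04,0,0,-0.06,-0.04,0,0,-0.06,-0.04,0,0,-0.06,-0.04,0,0,-0.06,-0.04,0,0,0,0,0,0,0,0,0,0]'|grep contact
python3 - <<'E'
from h import *
a=grab("side");b=grab("top")
for n,d,bx in(("side",a,(270,375,185,275)),("top",b,(285,385,160,240))):
  for nm,lo,hi in(("lid",(105,120,60),(130,255,255)),("red",(0,150,60),(6,255,255))):
    try: c,s,m=blob(d,lo,hi,bx); print(n,nm,c,s,onz(d,*c,.094).round(4),np.median(cloud(d)[m],0).round(3))
    except ValueError: print(n,nm,"none")
cv2.imwrite("pics/p5.png",np.hstack([cv2.resize(a["frame"][170:290,262:382],(400,400),interpolation=2),cv2.resize(b["frame"][145:245,278:378],(400,400),interpolation=2)])[...,::-1])
E
```

```text
contact_force: [-0.9, -0.7, 0.5]
t 17.57 local [ -0.8  17.5 181.5] tooly deg 2.15 F [-0.9 -0.7  0.5] q6 0.0
contact_force: [-0.1, 0.5, -0.4]
side lid [319.65789474 211.43859649] [315 202  12  18 114] [0.6125 0.0369 0.094 ] [0.612 0.034 0.095]
side red [321.46969697 189.83333333] [317 185   9  13  66] [0.6306 0.1129 0.094 ] [0.624 0.082 0.131]
top lid [321.71764706 192.78823529] [314 189  16   8  85] [0.612 0.041 0.094] [0.612 0.04  0.093]
top red [302.13 186.47] [292 183  23   8 100] [0.6324 0.104  0.094 ] [0.623 0.104 0.131]
```

View pics/p5.png

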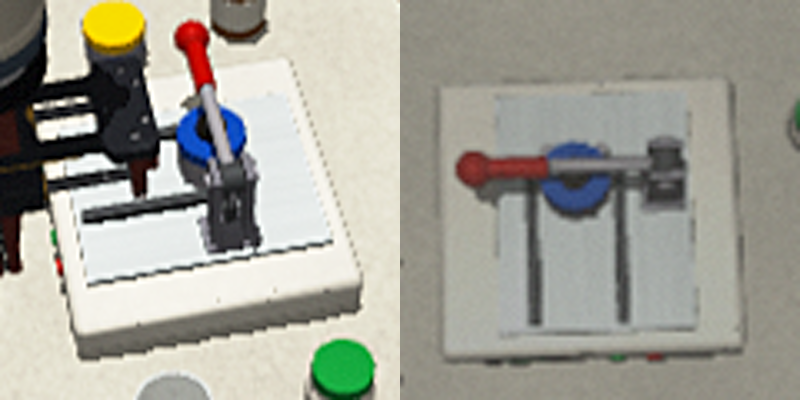

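The lever lies level across the blue lid (knob at (472,168) in the right panel), and the lid's edges are where they were before. The robot is clear, so I'll hand in.

```bash
python3 -c "
from cell import ctrl
print(ctrl.close_job())"
```

```text
the job is handed in; nothing more can be done
None
```

The jar was pushed home against both stop posts and the lever snapped down level on its lid; the last pictures showed both in place with the robot clear, and I handed the job in at about 19 s, but no verdict came back.

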